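# Pack up the cocktail shaker on the bar

### The job

Pack the cocktail shaker away on the ribbed rubber mat: first stand the open tin upright in the middle of the mat, then lower the jigger upright into the tin, then seat the strainer top fully in the tin's mouth, and last put the cap fully down over the strainer's neck. Move one piece at a time, let go of each before taking the next, and leave the tumbler, the bitters bottle, the box of cards and the cue chalk where they stand.

Things in the scene. Friction and masses are not known exactly. Their poses are not given: they have to be found in the camera images.
- tin: Shaker tin: plain steel cup, mouth up, 98 mm tall, 160 g; outer diameter 50 mm at the foot widening evenly to 66 mm at the rim, wall 2.5 mm (mouth 61 mm inside, 45 mm just above the floor), floor 4 mm thick. Origin: centre of its underside, z up. Can be gripped across the outside from above, about 25 mm below the rim (62 mm wide there).
- jigger: Double spirit measure: plain steel hourglass, 116 mm tall, 120 g, standing upright; 36 mm across at the foot, 14 mm at the waist; the top 28 mm is a straight lip 36 mm across. Origin: centre of its underside, z up. On the tin's floor its lip rises 22 mm above the tin's rim: hold only the top 16 mm and the fingers stay clear of the rim.
- strainer: Strainer top: hollow steel dome 66 mm tall, 90 g, on its skirt (10 mm high, 50 mm across below, 55 above; enters the tin). Flange 66 mm across rests on the tin's rim: origin then 88 mm above the tin's. Flat ledge 48 mm across at 44 mm height; above it the neck, 34 to 30 mm across, top pierced with holes: lift it by the neck. Origin: centre of its underside, z up.
- cap: Shaker cap: smooth plain steel, round, 45 mm across, 32 mm tall, closed rounded top, open underneath (39 mm inside, 25 mm deep), 60 g, standing mouth down. Origin: centre of its underside, z up. Goes over the strainer's neck until its rim rests on the ledge (origin 44 mm above the strainer's).
- mat: Black ribbed rubber bar mat, 100 x 100 x 5 mm, fixed to the bar. Origin: centre of its underside on the bar top; its upper face is 5 mm above. Fixed bar equipment (ice bucket, caddy, chip rack, bottles, glasses) stands farther than 0.78 m ahead of the robot or more than 0.58 m to its sides.
- tumbler: Glass tumbler standing mouth up, 72 mm across, 85 mm tall, 260 g; leave it. Origin: centre of its underside.
- bitters: Small amber bottle with a paper label and cap, 44 mm across, 115 mm tall; leave it. Origin: centre of its underside.
- cards: Box of playing cards lying flat, 64 (x) x 90 (y) x 18 mm; leave it. Origin: centre of its underside.
- chalk: Cube of billiard cue chalk, 22 mm; leave it. Origin: centre of its underside.
Things that resemble listed ones, but are neither listed nor needed, are in the scene too. Leave any blue look-alike of the tin alone.

How it is judged:
By the outcome, as a careful person would: the job done as asked, in the order asked, and still so for the second after the job is handed in, with the robot touching nothing.
It also fails if it takes over 128 s, if anything falls off the work surface, if the arm or the gripper's body presses on something with over 40 N, if the wrist force passes 120 N, or if a joint passes its speed limit or range.

### The arm

A 7-joint arm with a two-finger parallel gripper is mounted at the origin on the work surface. World frame = base frame: x ahead of the robot, y to its left, z up, the work surface at z = 0. Lengths are in m, angles in rad, forces in N, time in s.
With the tool pointing down it reaches from about 0.4 to 0.875 m from the base axis. Payload 19.3 kg.
Tool frame: the origin (TCP) lies at the very end of the fingers, on their centre line; the grasp point (between the pads) lies 19 mm behind it (robot.grip_point_offset is the distance from the TCP to the grasp point, in m); z points along the fingers, y is the line along which they close (so a half turn about z gives the same grasp; the last joint's range is limited). The gripper opens to 85 mm and grips with 20 to 120 N. Pads are 22 mm wide; open, the fingers measure 114 mm over their backs; the gripper's body (76 mm by 85 mm) begins 54 mm behind the grasp point. The pads swing forward as they close: fully open they stand 13 mm farther back than shut.
Start: joints at [1.251, 0.521, -0.036, 1.599, 0.021, 1.021, -0.113], TCP at [0.154, -0.606, 0.231] pointing down, gripper open.
Joint ranges: [-2.91, 2.91], [-0.3, 2.13], [-1.5, 1.42], [0.17, 2.43], [-1.26, 4.41], [0.16, 1.93], [-2.52, 2.52]. Speed limits (rad/s): [1.89, 1.89, 2.39, 2.39, 3.01, 3.01, 3.01].

### API

Orientations are given as a unit quaternion [w, x, y, z].
In Python, from cell import robot, solver, optics, spotter gives the robot as it stands. The module is installed in compiled form; this text tells all that it offers. Calls block until the motion is done:
- robot.move_pose(position, orientation): joint-space move of the TCP to a pose.
- robot.servo_line(position, attitude=None, rate=0.15, guard=None): straight line of the TCP; attitude=None keeps the orientation; rate is the mean speed in m/s. With guard (N) it stops when the force on the tool has changed by that much, and returns True; else False.
- robot.move_joints(angles): joint-space move.
- robot.set_gripper(opening, squeeze=None): finger opening in m; squeeze is the grip in N (None keeps the last); returns when the fingers have stopped.
- robot.wait(seconds).
- solver.inverse_kinematics(position, orientation): joint angles nearest the present ones, or None.
- robot.get_state(): the state.
- optics.camera(name): name is "scene" or "side" or "wrist"; returns a dict with "pixels" (480x640x3 uint8, red, green, blue), "mtx" (3x3 intrinsics, pixels), "distortion" ([k1, k2, p1, p2, k3] as OpenCV has them; the pictures are not rectified), "world_to_cam" (4x4, takes a point from world to camera coordinates); the wrist camera has in their place "T_tool_cam" (4x4, takes a point from camera to tool coordinates, whose origin is the TCP and whose axes are the flange's). Camera axes: x right, y up, looking along -z (the intrinsics and any distortion apply to the point x, -y, -z); pixel columns grow to the right and rows downward; lengths in m; the calibration is good to about 2 mm. A picture is of the moment at which its call begins: read the wrist's pose just before it. There is no depth.
A pose or a line that the arm cannot do raises robot.MotionError and nothing moves.
- robot.close_job(): hands the job in; it is judged then, once.
Trained networks look in the newest picture that a camera, given by its name, has taken for a name from the list of things; names that differ only in an ending like _2 or _b are one class to them, and where a whole thing is asked for, a point or a joint stands for the part that bears it (a point fixed in the world has none). Each returns a list of dicts, best first, with "conf" (0 to 1); they miss things now and then, are a little off and sometimes report something else, mostly with a low value. They report only what shows in the picture. A call takes as long as a camera call. They do not tell look-alikes from the thing itself.
- spotter.boxes_of(label, camera): "box" ([centre column, centre row, width, height] in pixels, round what is visible of it).
- spotter.outline_of(label, camera): "mask" (480x640 bool, what is visible of it) and "box" ([centre column, centre row, width, height] in pixels, round what is visible of it).
- spotter.landmark_of(label, camera): "location" ([column, row] in pixels: a listed point, or the origin of a listed thing).
The state is a dict: "time": time; "joint_positions": joint angles; "joint_velocities": joint speeds; "joint_torque": joint torques, N m; "position": TCP position; "eef_rot": TCP orientation; "wrist_force": force on the tool from outside, world axes, zero at the start; "torque": the same for the moment, N m; "opening": finger opening in m; "gripper_force": force on a finger pad.
Only numpy, scipy, OpenCV 4.12 (cv2) and the standard library are available. Lean on these libraries where they do the work, as an engineer would, in place of code of your own. Each camera call takes 0.05 s, during which the arm holds its last target. There are 200 camera calls.

## Working session

There is one attempt and no reset: what is moved stays moved. The work goes in short steps, each a Python script; the robot and the scene stay as the last script left them, time stands still between calls to the robot, and variables do not carry over. Pictures are saved under pics/ and viewed, at most 14 in all, crops included, and the job is handed in when it is done.

```bash
mkdir -p pics; cat > h.py <<'E'
import numpy as np, cv2
from cell import robot, solver, optics, spotter
def snap(cam,name=None):
    s=robot.get_state(); c=optics.camera(cam)
    if name: cv2.imwrite('pics/'+name,c['pixels'][:,:,::-1])
    if cam=='wrist':
        w,x,y,z=s['eef_rot']
        from scipy.spatial.transform import Rotation as R
        T=np.eye(4);T[:3,:3]=R.from_quat([x,y,z,w]).as_matrix();T[:3,3]=s['position']
        c['c2w']=T@np.array(c['T_tool_cam'])
    else: c['c2w']=np.linalg.inv(np.array(c['world_to_cam']))
    return c
def ray(c,px):
    u=cv2.undistortPoints(np.array([[px]],float),np.array(c['mtx'],float),np.array(c['distortion'],float))[0,0]
    d=c['c2w'][:3,:3]@np.array([u[0],-u[1],-1]); return c['c2w'][:3,3],d/np.linalg.norm(d)
def onz(c,px,z):
    o,d=ray(c,px); return o+d*(z-o[2])/d[2]
def tri(a,b):
    (o1,d1),(o2,d2)=a,b
    t=np.linalg.lstsq(np.stack([d1,-d2],1),o2-o1,rcond=None)[0]
    p,q=o1+d1*t[0],o2+d2*t[1]; return (p+q)/2,np.linalg.norm(p-q)
def proj(c,P):
    p=np.linalg.inv(c['c2w'])@np.append(P,1); 
    return cv2.projectPoints(np.array([[p[0],-p[1],-p[2]]]),np.zeros(3),np.zeros(3),np.array(c['mtx'],float),np.array(c['distortion'],float))[0][0,0]
E
python3 - <<'E'
from h import *
np.set_printoptions(precision=3,suppress=True)
C={k:snap(k,k+'0.png') for k in('scene','side','wrist')}
print({k:C[k]['c2w'][:3,3] for k in C}, robot.get_state()['eef_rot'], robot.get_state()['time'])
for n in('tin','jigger','strainer','cap','mat','tumbler','bitters','cards','chalk'):
    for k in C:
        for l in spotter.landmark_of(n,k)[:4]:
            if l['conf']>.2: print(n,k,round(l['conf'],2),np.array(l['location']),onz(C[k],l['location'],0))
E
```

```text
{'scene': array([ 1.034, -0.587,  0.538]), 'side': array([0.235, 0.444, 0.692]), 'wrist': array([ 0.22 , -0.59 ,  0.374])} [-0.     0.992  0.125 -0.   ] 0.15
tin scene 0.88 [259.3 395.6] [ 0.712 -0.308  0.   ]
tin scene 0.74 [254.7 325.3] [ 0.613 -0.22   0.   ]
tin side 0.97 [361.2 161.8] [ 0.707 -0.303  0.   ]
tin side 0.82 [375.4 194.4] [ 0.611 -0.225  0.   ]
jigger scene 0.96 [140.8 302.4] [ 0.435 -0.304  0.   ]
jigger side 0.95 [463.1 207. ] [ 0.431 -0.318  0.   ]
strainer scene 0.59 [318.7 203.4] [0.448 0.134 0.   ]
strainer scene 0.56 [221.9 261.7] [ 0.451 -0.145  0.   ]
strainer side 0.61 [415.2 248.1] [ 0.452 -0.141  0.   ]
cap scene 0.8 [290.  229.2] [0.471 0.016 0.   ]
cap side 0.6 [272.  418.7] [0.444 0.305 0.   ]
cap side 0.58 [370.6 292. ] [0.462 0.01  0.   ]
mat scene 0.78 [363.5 173.9] [0.439 0.315 0.   ]
mat side 0.57 [273.8 417.2] [0.443 0.302 0.   ]
tumbler scene 0.8 [369.7 248.5] [0.63  0.067 0.   ]
tumbler side 0.71 [284.8 266.6] [0.631 0.067 0.   ]
bitters scene 0.59 [400.4 213.7] [0.606 0.215 0.   ]
bitters side 0.45 [319.8 229.5] [ 0.641 -0.056  0.   ]
cards scene 0.71 [314.6 203. ] [0.44  0.129 0.   ]
cards scene 0.69 [368.5 249.1] [0.629 0.063 0.   ]
cards side 0.89 [339.  345.4] [0.44  0.138 0.   ]
chalk scene 0.71 [328. 279.] [ 0.627 -0.057  0.   ]
chalk side 0.61 [324.2 229.1] [ 0.634 -0.063  0.   ]
```

View pics/scene0.png

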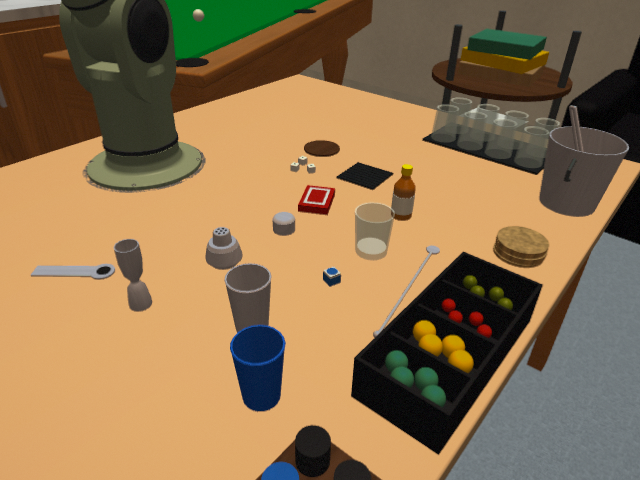

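View pics/side0.png

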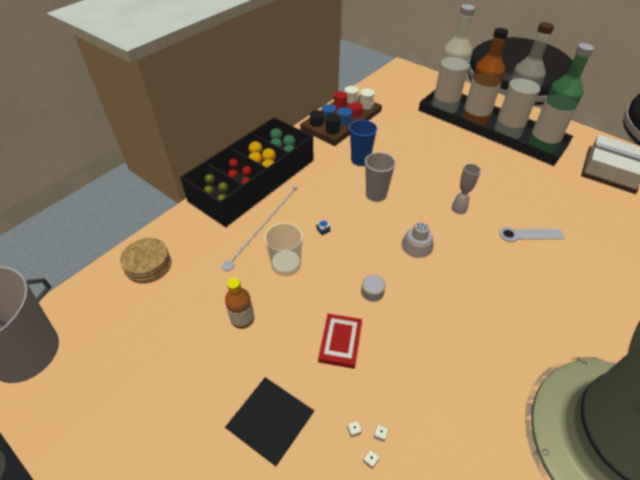

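The scene picture shows the steel tin at (249,300), the blue look-alike at (260,368), the jigger at (133,275), the strainer at (224,247), the cap at (284,223) and the mat at (365,175). In the side picture these are at (378,177) for the tin, (466,188) jigger, (419,238) strainer, (373,287) cap and (270,420) mat.

```bash
cat >> h.py <<'E'
from scipy.optimize import least_squares
PROF={'tin':[(0,.025),(.098,.033)],'jigger':[(0,.018),(.028,.018),(.058,.007),(.088,.018),(.116,.018)],
'strainer':[(0,.025),(.010,.033),(.044,.024),(.044,.017),(.066,.015)],'cap':[(0,.0225),(.022,.0225),(.032,.012)],
'tumbler':[(0,.030),(.085,.036)],'bitters':[(0,.022),(.06,.022),(.115,.01)]}
th=np.linspace(0,2*np.pi,48,endpoint=False)
def rings(n,x,y,z=0): return np.concatenate([np.stack([x+r*np.cos(th),y+r*np.sin(th),np.full(48,z+h)],1) for h,r in PROF[n]])
def projm(c,P):
    p=(np.linalg.inv(c['c2w'])@np.c_[P,np.ones(len(P))].T).T[:,:3]*[1,-1,-1]
    return cv2.projectPoints(p,np.zeros(3),np.zeros(3),np.array(c['mtx'],float),np.array(c['distortion'],float))[0][:,0]
def mbox(c,n,x,y,z=0):
    q=projm(c,rings(n,x,y,z)); return np.r_[q.min(0),q.max(0)]
def boxes(n,cam,c,xy,tol=40,z=0):
    m0=mbox(c,n,*xy,z); best=None
    for d in spotter.outline_of(n,cam):
        v,u=np.nonzero(d['mask'])
        if len(u)<30: continue
        b=np.array([u.min(),v.min(),u.max()+1,v.max()+1],float); e=np.abs(b-m0).max()
        if e<tol and (best is None or e<best[0]): best=(e,b)
    return None if best is None else best[1]
def fit(n,obs,xy,freez=False,z=0):   # obs: list of (cam dict, box)
    f=lambda p: np.concatenate([mbox(c,n,p[0],p[1],p[2] if freez else z)-b for c,b in obs])
    r=least_squares(f,list(xy)+([z] if freez else []),loss='soft_l1',f_scale=1.5,x_scale=.01,diff_step=1e-4)
    return r.x,f(r.x)
E
python3 - <<'E'
from h import *
np.set_printoptions(precision=4,suppress=True)
C={k:snap(k) for k in('scene','side')}
for n,xy in dict(tin=(.612,-.222),jigger=(.433,-.311),strainer=(.451,-.143),cap=(.466,.013),tumbler=(.63,.067),bitters=(.606,.215)).items():
    obs=[]
    for k in C:
        b=boxes(n,k,C[k],xy)
        if b is None: print(n,k,'none')
        else:
            obs.append((C[k],b)); print(n,k,fit(n,obs[-1:],xy)[0])
    if obs:
        p,r=fit(n,obs,xy); print(n,'BOTH',p,r.round(1), 'zfree',fit(n,obs,xy,True)[0] if len(obs)>1 else '')
for k in C:
    for d in spotter.outline_of('mat',k)[:3]:
        ct=max(cv2.findContours(d['mask'].astype(np.uint8),0,1)[0],key=len)[:,0]
        P=np.array([onz(C[k],q,.005)[:2] for q in ct+0.5])
        print('mat',k,d['conf'],cv2.minAreaRect((P*1000).astype(np.float32)))
c=optics.camera('wrist'); print(np.array(c['T_tool_cam']),np.array(c['mtx']))
E
```

```text
tin scene [ 0.6059 -0.2177]
tin side [ 0.6087 -0.2235]
tin BOTH [ 0.6089 -0.221 ] [ 0.1 -2.1 -0.6  4.2 -2.  -0.1  0.5  1.1] zfree [ 0.6083 -0.2202  0.0015]
jigger scene [ 0.4399 -0.3066]
jigger side [ 0.4355 -0.3061]
jigger BOTH [ 0.4378 -0.306 ] [-0.9 -0.8 -0.  -0.7 -1.9 -0.9 -0.1  0. ] zfree [ 0.437  -0.3059 -0.0017]
strainer scene [ 0.4544 -0.1416]
strainer side [ 0.449 -0.141]
strainer BOTH [ 0.4514 -0.141 ] [-1.3 -1.  -0.3 -0.6 -1.5 -1.8 -0.6  0.6] zfree [ 0.4507 -0.1405 -0.0021]
cap scene [0.4621 0.0085]
cap side [0.4588 0.0079]
cap BOTH [0.46   0.0085] [-1.2  0.1 -0.3 -0.9 -1.1 -0.2 -0.4 -0. ] zfree [ 0.46    0.0084 -0.0006]
tumbler scene [0.6374 0.0602]
tumbler side [0.6317 0.0628]
tumbler BOTH [0.6346 0.0622] [-0.8 -1.1 -0.5 -1.  -1.7 -0.9 -0.2 -0.9] zfree [ 0.6347  0.0623 -0.0024]
bitters scene [0.6143 0.2095]
bitters side [0.6104 0.2068]
bitters BOTH [0.6123 0.2076] [-1.2 -0.8 -1.4  0.7 -1.3 -0.5 -0.8  0. ] zfree [ 0.6125  0.2075 -0.0007]
mat scene 0.8 ((452.8863830566406, 303.39105224609375), (103.79789733886719, 104.78279113769531), 6.38075590133667)
mat side 0.7 ((444.39306640625, 308.3027648925781), (100.80440521240234, 100.69456481933594), 4.497939109802246)
[[ 0.0002  0.9623  0.2719  0.0676]
 [ 1.     -0.0003  0.0005  0.0008]
 [ 0.0005  0.2719 -0.9623 -0.1431]
 [ 0.      0.      0.      1.    ]] [[383.9677   0.     319.736 ]
 [  0.     383.9677 243.3292]
 [  0.       0.       1.    ]]
```

```bash
cat >> h.py <<'E'
def q(psi): return [0,float(np.cos(psi/2)),float(np.sin(psi/2)),0]
E
python3 - <<'E'
from h import *
np.set_printoptions(precision=2,suppress=True)
for n,p in dict(jig=(.438,-.306),str=(.451,-.141),cap=(.46,.0085),mat=(.449,.306),tin=(.608,-.221)).items():
    for d in range(-180,180,30):
        a=[solver.inverse_kinematics([*p,z],q(np.radians(d))) for z in(.03,.30)]
        print(n,d,*['None' if j is None else np.array(j) for j in a])
E
```

```text
jig -180 [ 0.93  0.75 -0.6   1.95  0.69  0.65  1.46] [ 1.09  0.39 -0.79  1.72  0.3   1.15  1.78]
jig -150 [ 1.31  1.11 -1.28  1.93  1.21  1.16  1.62] [ 1.36  0.57 -1.27  1.71  0.57  1.29  2.06]
jig -120 [ 0.13  0.77  0.53  1.99 -0.71  0.57 -2.51] [-0.33  0.72  1.4   1.79 -0.74  1.29 -2.41]
jig -90 [ 0.3   0.71  0.28  1.98 -0.39  0.5  -2.29] [ 0.21  0.32  0.38  1.77 -0.13  1.08 -2.51]
jig -60 [ 0.37  0.7   0.17  1.98 -0.24  0.48 -1.9 ] [ 0.41  0.31  0.11  1.76 -0.04  1.08 -2.08]
jig -30 [ 0.46  0.69  0.05  1.97 -0.07  0.48 -1.53] [ 0.5   0.31  0.    1.75 -0.    1.08 -1.59]
jig 0 [ 0.53  0.68 -0.04  1.97  0.05  0.49 -1.12] [ 0.58  0.31 -0.11  1.75  0.04  1.09 -1.11]
jig 30 [ 0.59  0.69 -0.12  1.97  0.17  0.5  -0.7 ] [ 0.67  0.31 -0.22  1.74  0.07  1.09 -0.62]
jig 60 [ 0.65  0.69 -0.21  1.96  0.27  0.52 -0.27] [ 0.76  0.32 -0.34  1.74  0.12  1.1  -0.14]
jig 90 [ 0.71  0.7  -0.29  1.96  0.37  0.54  0.16] [ 0.85  0.33 -0.46  1.74  0.16  1.11  0.34]
jig 120 [ 0.8   0.71 -0.41  1.96  0.5   0.57  0.57] [ 0.93  0.35 -0.56  1.73  0.2   1.12  0.83]
jig 150 [ 0.87  0.73 -0.51  1.95  0.61  0.61  
[... 3949 characters left out ...]
5   0.08  1.46 -0.04  1.18 -2.33]
tin -30 [ 0.22  0.81  0.06  1.67 -0.07  0.67 -1.78] [ 0.28  0.5  -0.03  1.45  0.02  1.19 -1.85]
tin 0 [ 0.31  0.81 -0.08  1.66  0.1   0.68 -1.39] [ 0.37  0.5  -0.17  1.45  0.09  1.2  -1.39]
tin 30 [ 0.38  0.81 -0.18  1.66  0.21  0.7  -0.96] [ 0.41  0.51 -0.23  1.44  0.12  1.2  -0.89]
tin 60 [ 0.44  0.82 -0.29  1.65  0.32  0.72 -0.52] [ 0.49  0.52 -0.36  1.44  0.19  1.22 -0.42]
tin 90 [ 0.5   0.83 -0.38  1.65  0.41  0.74 -0.07] [ 0.57  0.54 -0.48  1.43  0.25  1.23  0.06]
tin 120 [ 0.55  0.84 -0.45  1.65  0.49  0.77  0.39] [ 0.64  0.56 -0.61  1.43  0.33  1.26  0.52]
tin 150 [ 0.62  0.87 -0.58  1.64  0.61  0.82  0.83] [ 0.69  0.57 -0.69  1.43  0.37  1.27  1.01]
```

```bash
python3 - <<'E'
from h import *
np.set_printoptions(precision=4,suppress=True)
Q=q(np.radians(75)); t0=robot.get_state()['time']
for n,p in dict(jigger=(.438,-.306),strainer=(.451,-.141),cap=(.46,.0085),mat=(.449,.306),tin=(.608,-.221)).items():
    robot.move_pose([p[0],p[1]-.0,.27],Q); robot.wait(.2)
    c=snap('wrist',f'w_{n}.png')
    if n=='mat':
        for d in spotter.outline_of('mat','wrist')[:3]:
            ct=max(cv2.findContours(d['mask'].astype(np.uint8),0,1)[0],key=len)[:,0]
            P=np.array([onz(c,u,.005)[:2] for u in ct+0.5])
            print('mat',d['conf'],cv2.minAreaRect((P*1000).astype(np.float32)))
    else:
        b=boxes(n,'wrist',c,p); print(n,b)
        if b is not None: print(*fit(n,[(c,b)],p), 'zfree',fit(n,[(c,b)],p,True)[0])
    print(robot.get_state()['time'])
E
```

```text
jigger [298. 185. 343. 246.]
[ 0.4371 -0.3076] [-0.2065 -0.9011  0.2064  0.6732] zfree [ 0.4367 -0.309  -0.0065]
4.1833
strainer [289. 170. 352. 234.]
[ 0.4506 -0.143 ] [ 0.3362  1.0152 -0.3361 -1.1896] zfree [ 0.4509 -0.1416  0.0091]
5.1833
cap [299. 181. 343. 226.]
[0.46   0.0056] [ 0.1397 -0.3711 -0.1397  0.37  ] zfree [ 0.4599  0.0053 -0.0021]
6.1333
mat 0.65 ((445.9220886230469, 307.2290344238281), (101.10670471191406, 101.5507583618164), 4.5316267013549805)
7.575
tin [285. 181. 364. 262.]
[ 0.6101 -0.2258] [ 0.2812  0.2132 -0.2812 -0.199 ] zfree [ 0.6102 -0.2253  0.0021]
9.8583
```

View pics/w_tin.png

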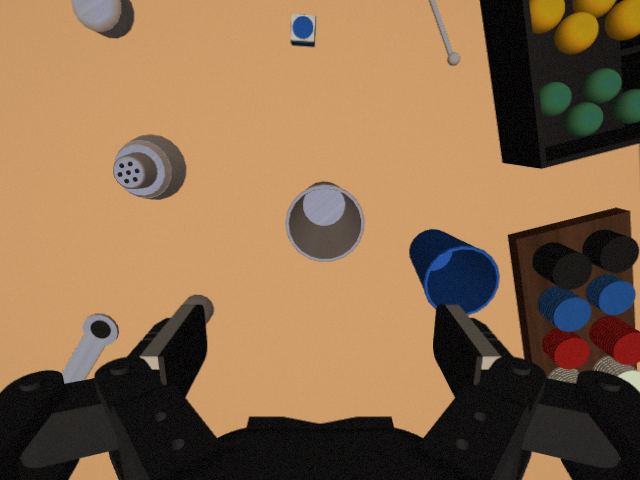

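View pics/w_mat.png

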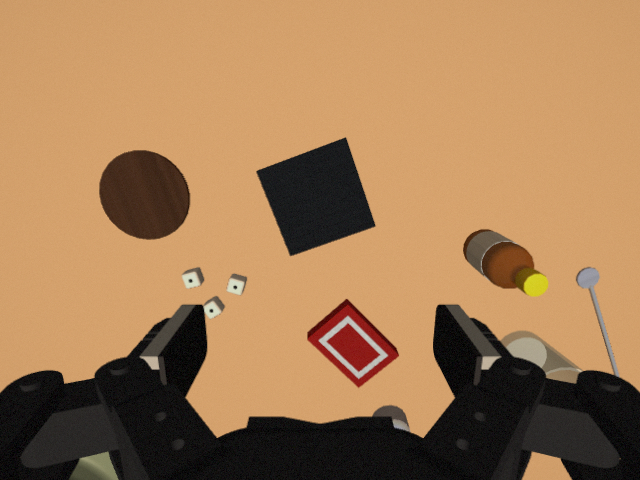

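The wrist picture over the tin shows the steel tin at (325,222), with the blue one clear of the fingers at (455,272). Over the mat, its centre is at (316,196).

```bash
cat >> h.py <<'E'
Q=q(np.radians(75))
def st(m=''):
    s=robot.get_state(); print(m,'t%.1f'%s['time'],np.round(s['position'],4),'open %.4f'%s['opening'],'gf',np.round(s['gripper_force'],1),'wf',np.round(s['wrist_force'],1)); return s
def pick(x,y,z,squeeze,up=.25,opening=.085):
    robot.set_gripper(opening)
    robot.servo_line([x,y,z+.1],rate=.2)
    print('hit',robot.servo_line([x,y,z],rate=.08,guard=8))
    robot.set_gripper(0,squeeze); st('gripped')
    robot.servo_line([x,y,z+.02],rate=.05); robot.servo_line([x,y,up],rate=.2); st('up')
E
python3 - <<'E'
from h import *
robot.move_pose([.6095,-.2235,.27],Q)
pick(.6095,-.2235,.048,40)
robot.move_pose([.4455,.3075,.28],Q)
robot.servo_line([.4455,.3075,.075],rate=.15); st('low')
print(robot.servo_line([.4455,.3075,.046],rate=.03,guard=4)); st('down')
E
python3 -c "
from h import *
c=snap('side','side1.png')"
```

```text
hit False
gripped t12.8 [ 0.6099 -0.2235  0.0488] open 0.0626 gf 41.3 wf [-1.1 -0.2  6.6]
up t14.4 [ 0.609  -0.2234  0.2488] open 0.0621 gf 43.7 wf [-0.4  0.6 -2.4]
low t18.0 [0.4458 0.3077 0.0757] open 0.0623 gf 43.7 wf [ 0.4  0.3 -1.7]
True
down t18.7 [0.4459 0.3076 0.0535] open 0.0620 gf 41.5 wf [ 1.4 -1.   5.7]
```

View pics/side1.png

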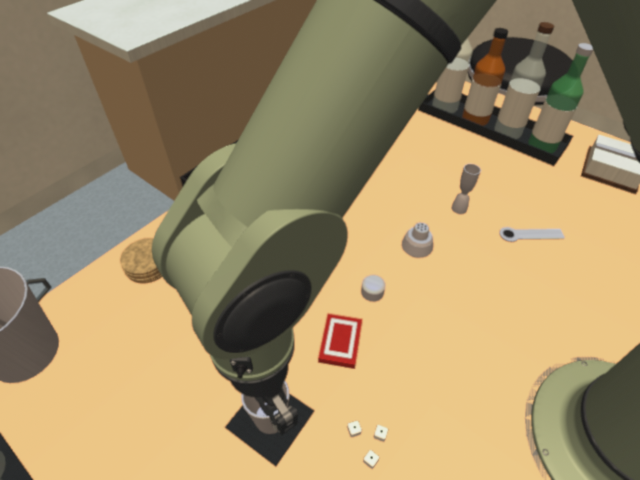

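The side view shows the tin, still gripped, standing on the mat near (265,410).

```bash
python3 - <<'E'
from h import *
np.set_printoptions(precision=4,suppress=True)
robot.set_gripper(.085); robot.servo_line([.4458,.3076,.08],rate=.08)
robot.servo_line([.4458,.3076,.28],rate=.25); robot.wait(.2)
def look(cam):
    c=snap(cam, 'w_tinmat.png' if cam=='wrist' else None); b=boxes('tin',cam,c,(.4458,.3076),z=.005)
    if b is None: print(cam,'none')
    else: print(cam,*fit('tin',[(c,b)],(.4458,.3076),z=.005),'zfree',fit('tin',[(c,b)],(.4458,.3076),True)[0])
look('wrist')
robot.move_pose([.4375,-.3065,.27],Q); look('scene'); look('side'); st()
E
```

```text
wrist [0.446  0.3049] [ 0.6239 -0.1805 -0.6234  0.1199] zfree [0.4462 0.3054 0.0072]
scene [0.4497 0.3029] [ 0.0163  0.0213 -0.0164 -0.0158] zfree [0.4502 0.3021 0.0054]
side [0.4444 0.3061] [ 0.1304 -0.2465 -0.1311  0.2497] zfree [0.445  0.3057 0.0032]
 t23.2 [ 0.4378 -0.306   0.27  ] open 0.0849 gf 0.0 wf [ 0.3 -0.3 -0.2]
```

View pics/w_tinmat.png

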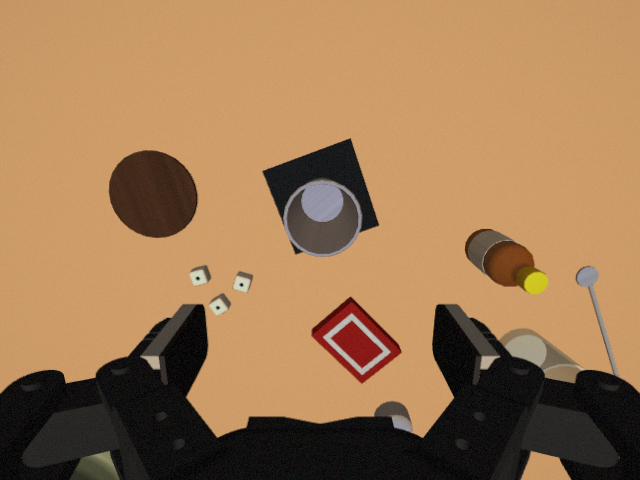

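The tin stands upright near the mat's centre: its floor is at (322,202) and the mat centre at (321,196), which puts it within about 3 mm. Now the jigger.

```bash
python3 - <<'E'
from h import *
np.set_printoptions(precision=4,suppress=True)
c=snap('wrist'); b=boxes('jigger','wrist',c,(.4375,-.3065))
if b is not None: print(fit('jigger',[(c,b)],(.4375,-.3065)))
pick(.437,-.306,.100,40,up=.28)
robot.move_pose([.446,.3065,.29],Q); robot.wait(.1)
snap('wrist','w_jig.png'); snap('side','side_jig.png')
E
```

```text
(array([ 0.4369, -0.3073]), array([ 0.3181, -0.381 , -0.3181,  0.2849]))
hit False
gripped t25.9 [ 0.4372 -0.3061  0.1003] open 0.0342 gf 39.6 wf [-1.   0.4  5.1]
up t27.4 [ 0.4365 -0.3058  0.2789] open 0.0343 gf 40.0 wf [-0.1  0.1 -1.5]
```

View pics/w_jig.png

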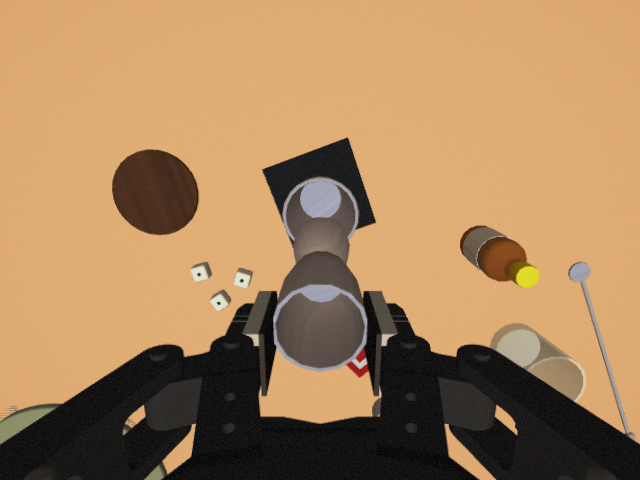

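View pics/side_jig.png

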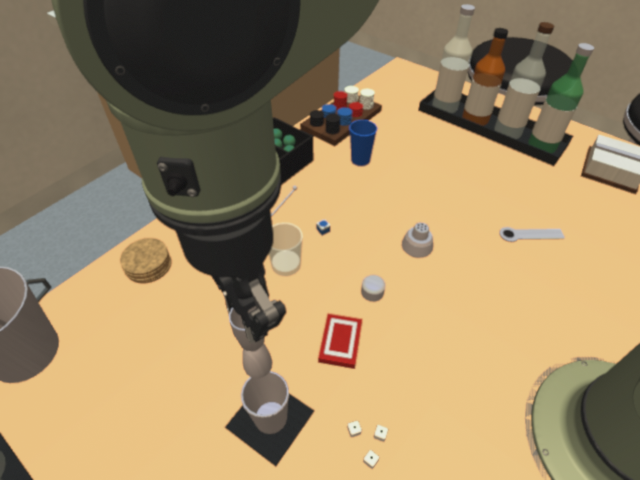

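The jigger hangs straight at about (320,325) in the wrist view, directly above the tin's mouth, which is at (320,213). Lowering it.

```bash
python3 - <<'E'
from h import *
np.set_printoptions(precision=4,suppress=True)
X=[.446,.3065]
print(robot.servo_line([*X,.22],rate=.15),robot.servo_line([*X,.125],rate=.08,guard=6)); st()
print(robot.servo_line([*X,.105],rate=.03,guard=4)); s=st('down')
if s['position'][2]<.114:
    robot.set_gripper(.06); robot.servo_line([*X,.16],rate=.06); robot.servo_line([*X,.29],rate=.25); robot.set_gripper(.085)
    robot.wait(.2); st(); snap('wrist','w_jig2.png')
    c=snap('wrist'); b=boxes('jigger','wrist',c,X,z=.009)
    if b is not None: print(b,fit('jigger',[(c,b)],X,z=.009))
    b=boxes('tin','wrist',c,X,z=.005)
    if b is not None: print(b,fit('tin',[(c,b)],X,z=.005))
E
```

```text
False False
 t31.8 [0.4462 0.3066 0.1254] open 0.0337 gf 39.9 wf [ 0.1 -0.1 -0.8]
True
down t32.3 [0.4462 0.3068 0.1093] open 0.0339 gf 41.0 wf [-0.5 -0.6  9. ]
 t34.9 [0.446  0.3065 0.2899] open 0.0849 gf 0.0 wf [ 0.1 -0.2 -0.3]
[300. 184. 344. 243.] (array([0.4465, 0.3047]), array([ 0.0741, -0.7298, -0.0741,  0.5508]))
[283. 177. 359. 253.] (array([0.4457, 0.3046]), array([ 0.3448, -0.2824, -0.3448,  0.2219]))
```

View pics/w_jig2.png

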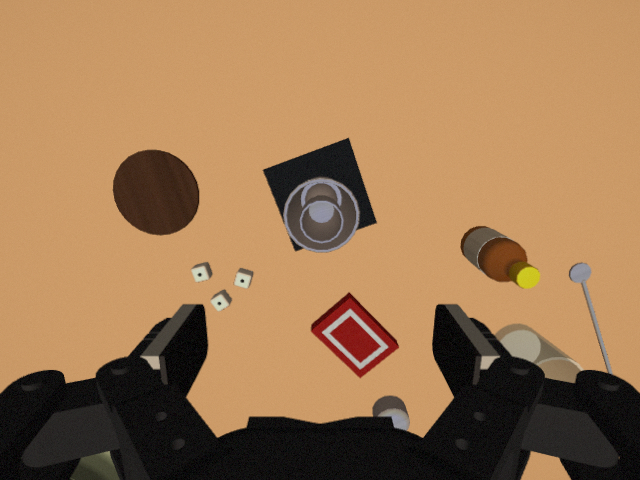

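The jigger stands upright and centred in the tin (lip at (321,222), tin rim at (321,215)). The strainer is next.

```bash
python3 - <<'E'
from h import *
np.set_printoptions(precision=4,suppress=True)
p=(.4508,-.1415)
robot.move_pose([*p,.27],Q); robot.wait(.2)
c=snap('wrist'); b=boxes('strainer','wrist',c,p)
if b is not None: print(b,fit('strainer',[(c,b)],p))
pick(*p,.047,50,up=.29)
robot.move_pose([.4457,.3061,.29],Q); robot.wait(.2)
c=snap('wrist','w_str.png'); z=robot.get_state()['position'][2]-.047; h=(.4457,.3061)
b=boxes('strainer','wrist',c,h,z=z)
if b is not None: print(b,mbox(c,'strainer',*h,z),fit('strainer',[(c,b)],h,z=z))
st()
E
```

```text
[290. 171. 352. 234.] (array([ 0.4511, -0.1427]), array([-0.1376,  0.611 ,  0.1376, -0.6688]))
hit False
gripped t40.0 [ 0.4511 -0.1415  0.0473] open 0.0300 gf 48.8 wf [-0.3  0.4  6.4]
up t41.8 [ 0.4504 -0.1415  0.2891] open 0.0296 gf 49.2 wf [ 0.5 -0.3 -2. ]
[254. 211. 389. 364.] [253.6934 209.2918 385.9962 365.7766] (array([0.4465, 0.3061]), array([ 1.3304, -2.106 , -1.3302,  1.3233]))
 t43.8 [0.446  0.3056 0.29  ] open 0.0296 gf 49.2 wf [ 0.3  0.1 -2.1]
```

View pics/w_str.png

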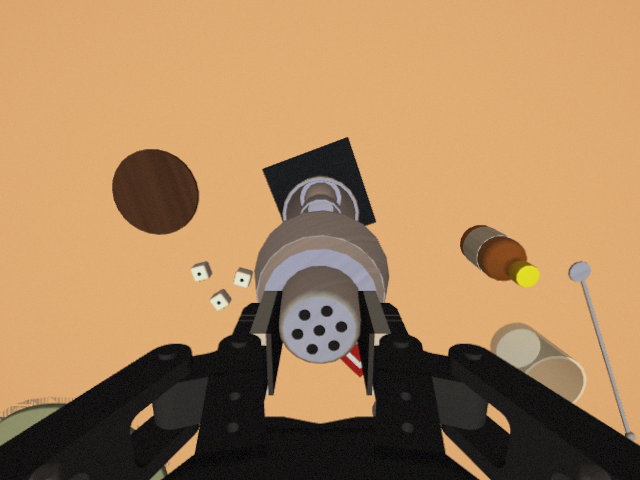

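The strainer is held upright by its neck at (320,325), in line with the tin at (320,212).

```bash
python3 - <<'E'
from h import *
X=[.4457,.3061]
print(robot.servo_line([*X,.18],rate=.15,guard=6),robot.servo_line([*X,.153],rate=.05,guard=5)); st()
print(robot.servo_line([*X,.136],rate=.03,guard=5)); st('down')
snap('side','side_str.png')
E
```

```text
False False
 t45.3 [0.4456 0.3062 0.153 ] open 0.0298 gf 49.2 wf [ 0.1 -0.1  0.2]
True
down t45.8 [0.4459 0.3066 0.1404] open 0.0300 gf 50.3 wf [-1.  -0.1 10.3]
```

View pics/side_str.png

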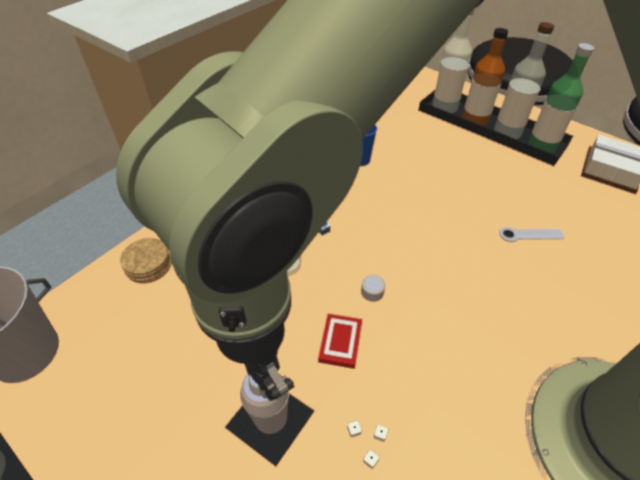

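The strainer is down on the tin at (265,390) in the side view. Contact came at 0.1404 m against an expected 0.1403 m, so it is fully seated. Releasing it and fetching the cap.

```bash
python3 - <<'E'
from h import *
np.set_printoptions(precision=4,suppress=True)
X=[.4457,.3061]
robot.set_gripper(.06); robot.servo_line([*X,.19],rate=.08); robot.servo_line([*X,.30],rate=.25); robot.set_gripper(.085); robot.wait(.2)
c=snap('wrist','w_str2.png'); b=boxes('strainer','wrist',c,X,z=.093)
if b is not None: print(b,fit('strainer',[(c,b)],X,z=.093),fit('strainer',[(c,b)],X,True,z=.093)[0])
p=(.460,.0075)
robot.move_pose([*p,.27],Q); robot.wait(.2)
c=snap('wrist'); b=boxes('cap','wrist',c,p)
if b is not None: print(b,fit('cap',[(c,b)],p))
for k in('scene','side'):
    c=snap(k); b=boxes('strainer',k,c,X,z=.093)
    if b is not None: print(k,fit('strainer',[(c,b)],X,z=.093),fit('strainer',[(c,b)],X,True,z=.093)[0])
st()
E
```

```text
[284. 176. 358. 251.] (array([0.4458, 0.3054]), array([ 0.3585,  0.787 , -0.3584, -0.8114])) [0.446  0.3064 0.0982]
[299. 180. 344. 228.] (array([0.4606, 0.0061]), array([ 0.6587,  1.1189, -0.6587, -1.1745]))
scene (array([0.4429, 0.3126]), array([-0.8562, -1.4297,  0.8591,  0.9425])) [0.4018 0.3751 0.0636]
side (array([0.4456, 0.3078]), array([ 0.6103, -0.4329, -0.6139,  0.4519])) [0.4452 0.3081 0.0941]
 t49.9 [0.46   0.0077 0.27  ] open 0.0853 gf 0.0 wf [ 0.4 -1.1  0.1]
```

View pics/w_str2.png

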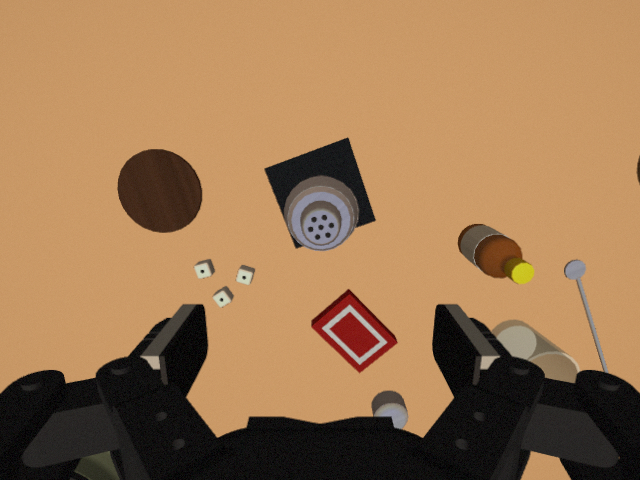

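The strainer sits level and concentric on the tin, with its neck at (321,227). Taking the cap.

```bash
python3 - <<'E'
from h import *
np.set_printoptions(precision=4,suppress=True)
pick(.460,.0073,.005,40,up=.29)
X=[.4458,.3063]
robot.move_pose([*X,.29],Q); robot.wait(.2)
c=snap('wrist','w_cap.png'); z=robot.get_state()['position'][2]-.005
b=boxes('cap','wrist',c,X,z=z)
if b is not None: print(b,mbox(c,'cap',*X,z),fit('cap',[(c,b)],X,z=z))
st()
E
```

```text
hit False
gripped t53.0 [0.4601 0.0072 0.0054] open 0.0452 gf 38.8 wf [-3.1 -0.4 12.6]
up t55.0 [0.4596 0.0072 0.2892] open 0.0449 gf 40.9 wf [-0.5  0.5 -0.7]
[257. 252. 383. 389.] [257.2138 249.0821 381.0574 379.2749] (array([0.4455, 0.3041]), array([ 1.3487,  2.3247, -1.3479, -4.7217]))
 t56.5 [0.4462 0.3056 0.29  ] open 0.0455 gf 40.9 wf [ 0.1 -0.3 -0.5]
```

View pics/w_cap.png

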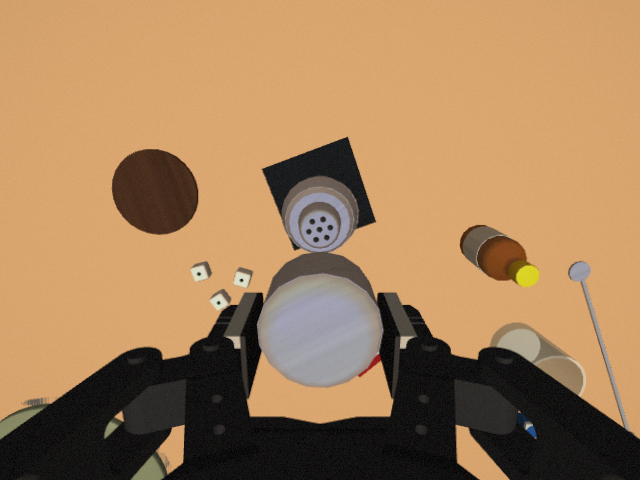

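The cap is held level at (320,325), with the strainer's neck at (320,228) behind it. Lowering it.

```bash
python3 - <<'E'
from h import *
X=[.4458,.3068]
print(robot.servo_line([*X,.18],rate=.15,guard=6),robot.servo_line([*X,.152],rate=.04,guard=5)); st()
print(robot.servo_line([*X,.138],rate=.03,guard=5)); st('down')
E
```

```text
False False
 t58.2 [0.4458 0.3069 0.1521] open 0.0448 gf 40.9 wf [0.1 0.6 0.3]
True
down t58.6 [0.4462 0.3075 0.1427] open 0.0453 gf 41.9 wf [-1.1 -1.9 11.4]
```

```bash
python3 - <<'E'
from h import *
np.set_printoptions(precision=4,suppress=True)
X=[.4460,.3072]
robot.set_gripper(.07); robot.servo_line([*X,.20],rate=.08); robot.servo_line([*X,.32],rate=.25); robot.wait(.2)
snap('wrist','w_end.png')
robot.move_pose([.438,-.306,.3],Q); robot.wait(.3)
im=[]
for k in('scene','side'):
    c=snap(k); u,v=proj(c,[.446,.307,.09]).astype(int)
    b=boxes('cap',k,c,X,z=.137)
    if b is not None: print(k,fit('cap',[(c,b)],X,z=.137)); print(fit('cap',[(c,b)],X,True,z=.137)[0])
    im.append(cv2.resize(c['pixels'][max(v-90,0):,:][:160,max(u-80,0):][:,:160],(400,400)))
    for n,p in dict(tumbler=(.6346,.0622),bitters=(.6123,.2076)).items():
        b=boxes(n,k,c,p)
        if b is not None: print(k,n,fit(n,[(c,b)],p)[0])
cv2.imwrite('pics/end.png',np.hstack(im)[:,:,::-1]); st()
E
```

```text
scene (array([0.4462, 0.3098]), array([ 0.0848,  0.3383, -0.0846, -0.2953]))
[0.4574 0.2926 0.1445]
scene tumbler [0.6368 0.0595]
scene bitters [0.6147 0.2069]
side (array([0.4456, 0.3066]), array([ 0.3533, -0.3938, -0.366 ,  0.3828]))
[0.446  0.3064 0.1361]
side tumbler [0.631  0.0622]
side bitters [0.6097 0.2063]
 t63.6 [ 0.438 -0.306  0.3  ] open 0.0700 gf 0.0 wf [ 1.  -0.3 -0.2]
```

View pics/end.png

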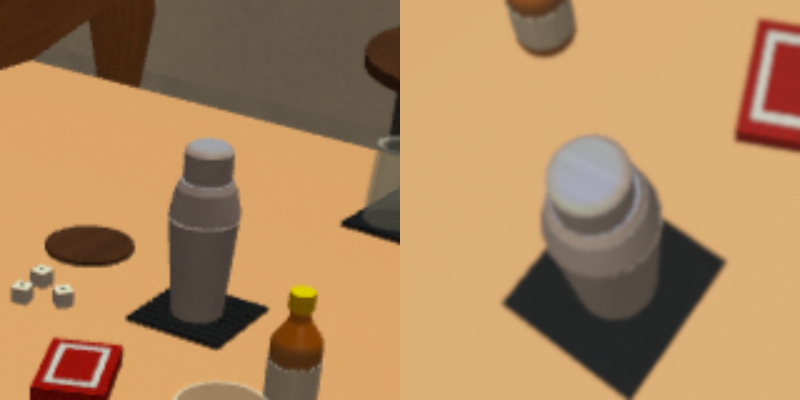

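Both crops show the assembled shaker standing upright mid-mat: left crop, cap at (210,160) and foot at (198,310); right crop, cap at (590,170). Every part is seated and the tumbler and bitters bottle have not moved. Handing in.

```bash
python3 -c "
from h import *
print(robot.close_job())"
```

```text
the job is handed in; nothing more can be done
None
```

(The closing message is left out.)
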